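# Slide a lens cassette home in the pattern reader

## Robot

A 6-joint arm with a two-finger parallel gripper is mounted at the origin on a cart in front of the work surface, level with it; the furniture and walls round the work are solid. World frame = base frame: x ahead of the robot, y to its left, z up, the work surface at z = 0. Lengths are in m, angles in rad, forces in N, time in s.
With the tool pointing down it reaches from about 0.35 to 0.875 m from the base axis. Payload 4.2 kg.
Tool frame: the origin (TCP) lies midway between the tips of the shut fingers; the grasp point (between the pads) lies 19 mm behind it; z points along the fingers, y is the line along which they close (so a half turn about z gives the same grasp; the last joint's range is limited). The gripper opens to 85 mm and grips with 20 to 120 N. Pads are 22 mm wide; open, the fingers measure 114 mm over their backs; the gripper's body (76 mm by 85 mm) begins 54 mm behind the grasp point. The pads swing forward as they close: fully open they stand 13 mm farther back than shut.
Start: joints at [1.546, 0.385, 0.008, 0, -1.194, -0.259], TCP at [0.175, 0.6, 0.195] pointing down, gripper open.
Joint ranges: [-3.14, 3.14], [-1.21, 2.06], [-1.07, 1.41], [-3.16, 2.05], [-2.99, -0.16], [-3.1, 3.1]. Speed limits (rad/s): [2.79, 2.79, 3.14, 3.14, 3.14, 3.14].

## Interface

Orientations are given as a unit quaternion [w, x, y, z].
In Python, from cell import robot, viewer, job gives the robot as it stands.
- The arm moves only by the shell command python3 -m pendant 'ROWS' [FORCE]. ROWS is text: rows parted by semicolons, each of 5 numbers parted by spaces: the shift along the world's x, y, z in m, then the turn about the world's z in rad, then the finger opening in m, from 0 to 0.0854. In form: dx dy dz twist fingers; .... A call has 1 to 5 rows; each row shifts and turns the commanded pose from where the row before left it; what a row does not reach is not made up. A row lasts 1/8 s, in which the tool goes at most 62.5 mm and 10.7 degrees, less where a joint would pass 70% of its speed; a pose out of reach is approached as far as the arm can. A call is refused whole if a number of a shift passes 0.0625 or a number of a turn 0.188, either way. A call with a gripper value outside its range is refused whole. The fingers move at their own pace and stop on an object; FORCE is the grip in N (left out, the last holds). Time passes only in rows, so rows that do not move let the fingers close. It gives the time, the measured TCP pose, the force, the opening and the grip force at its end, in the units of the state.
- robot.get_state(): the state, without advancing time (a new reading comes with each control period).
- viewer.capture(name): name is "scene" or "top"; returns the picture (480x640x3 uint8, red, green, blue); there is no depth.
- viewer.camera_model(name): a dict with "mtx" (3x3 intrinsics, pixels), "position" and "rotation" of the camera in the world. Camera axes: x right, y up, looking along -z (the intrinsics and any distortion apply to the point x, -y, -z); pixel columns grow to the right and rows downward; lengths in m; the calibration is good to about 2 mm. A picture is of the moment at which its call begins. camera_model takes no time and is no camera call.
- job.close_job(): hands the job in; it is judged then, once.
The state is a dict: "time_s": time; "joints": joint angles; "qd": joint speeds; "tau": joint torques, N m; "position": TCP position; "eef_rot": TCP orientation; "contact_force": force on the tool from outside, world axes, zero at the start; "moment": the same for the moment, N m; "gripper_width": opening from 0.0 (shut) to 1.0 (fully open); "finger_force": force on a finger pad.
Only numpy, scipy, OpenCV 4.12 (cv2) and the standard library are available. Lean on these libraries where they do the work, as an engineer would, in place of code of your own. Each camera call takes 0.05 s, during which the arm holds its last target. There are 200 camera calls.

## Task

Push the flat blue lens cassette across the worktop into the slot of the white reader and slide it fully home. Feel for the end: it first meets a soft plunger hidden inside and must push that all the way in, to the firm stop behind it, but press gently and do not ram it. Leave the cassette seated there and do not disturb the tape roll, the blue tray or the dropper bottle.

Things in the scene. Friction and masses are not known exactly. Their poses are not given: they have to be found in the camera images.
- cassette: Flat blue cassette with two round lens windows and an orange strip along its tail; a solid slab 120 mm long (own x), 100 mm wide (own y), 22 mm high, 0.3 to 0.65 kg, too wide to grasp. It lies flat on the worktop; origin at the centre of its underside; +x is the leading end that goes into the reader, the orange tail is at -x.
- reader: White reader fixed to the worktop, 140 mm long (own x), 140 wide (own y), 44 high, black flared lips at its mouth. Origin at the centre of its footprint. Its slot, 104 mm wide (103 at the neck), 28 high, floor = the worktop, enters at the -x face (x = -0.070) and runs along +x, centred on y = 0. The lips reach 19 mm out in front of the mouth, opening to 119 mm.
- slot_mouth (a point): Centre of the slot's mouth plane, on the worktop; axes as the reader's (+x into the slot). Out of sight inside, a back stop is set differently each time: the cassette's leading end is firmly stopped 60 to 95 mm beyond this plane, so 25 to 60 mm of the cassette stay outside.
- seat_plunger (a joint): Hidden plunger in front of the firm stop: 0 standing out 8 mm towards the mouth, 0.008 pushed fully in. It yields at about 4 N, on top of the cassette's own sliding friction of 1 to 3 N (more if the tool also bears down on it), and stays where it is pushed.
- pad_roll: Beige roll of tape lying flat, 64 mm across, 22 mm high; origin at the centre of its underside. To be left alone.
- lens_tray: Small blue open tray, 35 x 58 x 24 mm; origin at the centre of its underside. To be left alone.
- dropper: White dropper bottle with blue cap, 30 mm across, 100 mm high; origin at the centre of its underside. To be left alone.

How it is judged:
By the outcome, as a careful person would: the job done as asked, in the order asked, and still so for the second after the job is handed in, with the robot touching nothing.
It also fails if it takes over 72 s, if anything falls off the work surface, if the arm or the gripper's body presses on something with over 40 N, if the wrist force passes 120 N, or if a joint passes its speed limit or range.

## Working session

There is one attempt and no reset: what is moved stays moved. The work goes in short steps, Python scripts to look and compute and a shell command to move; the robot and the scene stay as the last step left them, time stands still between calls to the robot, and variables do not carry over. Pictures are saved under pics/ and viewed, at most 10 in all, crops included, and the job is handed in when it is done.

```bash
mkdir -p pics; python3 - <<'E'
from cell import robot, viewer
import cv2, numpy as np
for n in ("scene","top"):
    im=viewer.capture(n); cv2.imwrite(f"pics/{n}0.png",im[:,:,::-1]); m=viewer.camera_model(n); print(n,m)
s=robot.get_state(); print({k:np.round(v,3) for k,v in s.items()})
E
```

```text
scene {'mtx': array([[558.32882886,   0.        , 315.47306797],
       [  0.        , 558.32882886, 233.90620855],
       [  0.        ,   0.        ,   1.        ]]), 'position': array([ 0.00782088, -1.15253187,  0.83976642]), 'rotation': array([ 0.86537266,  0.44701907, -0.10985255, -0.19808215])}
top {'mtx': array([[469.59765988,   0.        , 321.71152747],
       [  0.        , 469.59765988, 243.67906016],
       [  0.        ,   0.        ,   1.        ]]), 'position': array([ 0.28303273, -0.13973124,  1.30792117]), 'rotation': array([ 0.71499268,  0.05980819, -0.06392413, -0.69362969])}
{'time_s': np.float64(0.1), 'joints': array([ 1.546,  0.385,  0.007, -0.   , -1.194, -0.259]), 'qd': array([ 0.   , -0.001,  0.002,  0.003,  0.001, -0.   ]), 'tau': array([ 0.0000e+00, -3.9332e+01,  1.8893e+01,  4.1980e+00, -3.0000e-03,
        0.0000e+00]), 'position': array([0.175, 0.599, 0.194]), 'eef_rot': array([ 0.001,  0.99 , -0.142, -0.   ]), 'contact_force': array([ 0.656, -0.16 , -0.528]), 'moment': array([ 0.002,  0.008, -0.062]), 'finger_force': np.float64(0.0), 'gripper_width': np.float64(1.003)}
```

View pics/top0.png

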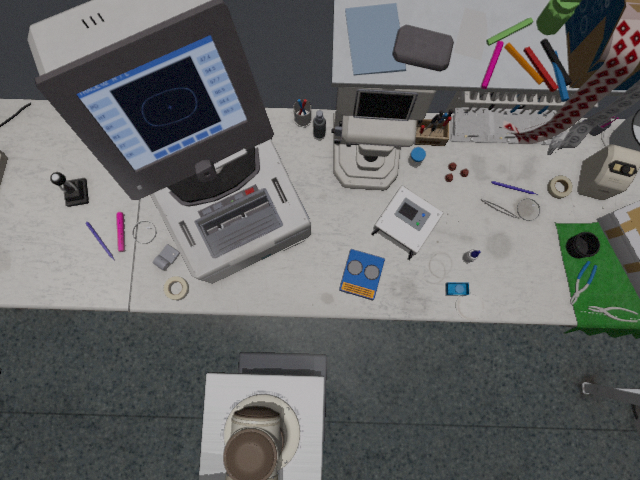

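View pics/scene0.png

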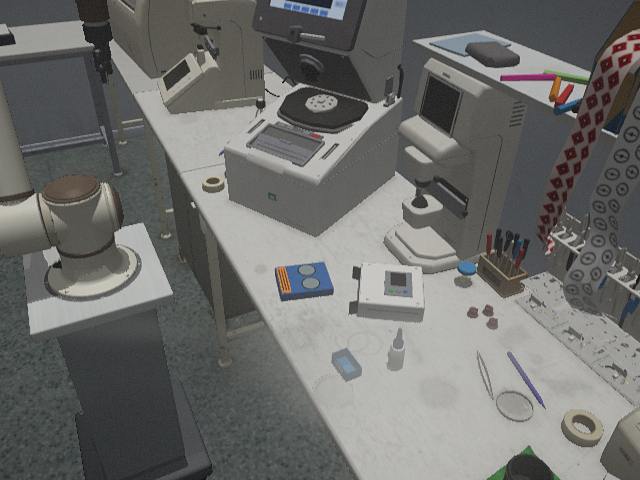

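Top view: cassette at about (362,274) with its orange tail at (359,292). The reader is at (408,219), its black lips at (376,232) and (411,255). The tape roll is at (176,289) or (560,186), the tray at (457,289) and the dropper at (473,255). Next I'll measure them.

```bash
cat > h.py <<'E'
import numpy as np, cv2
from scipy.spatial.transform import Rotation as R
from cell import robot, viewer
def cam(n):
    m=viewer.camera_model(n); return m["mtx"],m["position"],R.from_quat(m["rotation"],scalar_first=True)
def ray(n,px,z):
    K,p,r=cam(n); px=np.atleast_2d(px).astype(float)
    d=np.c_[(px[:,0]-K[0,2])/K[0,0],-(px[:,1]-K[1,2])/K[1,1],-np.ones(len(px))]
    d=r.apply(d); return p+d*((z-p[2])/d[:,2])[:,None]
def proj(n,P):
    K,p,r=cam(n); c=r.inv().apply(np.atleast_2d(P)-p); c=c*[1,-1,-1]; u=c@K.T; return u[:,:2]/u[:,2:]
def rect(n,mask,z):
    cs,_=cv2.findContours(mask.astype(np.uint8),cv2.RETR_EXTERNAL,cv2.CHAIN_APPROX_NONE)
    c=max(cs,key=cv2.contourArea)[:,0]; P=ray(n,c,z)[:,:2]
    return c,cv2.minAreaRect((P*1000).astype(np.float32))
def box(shape,x0,y0,x1,y1):
    b=np.zeros(shape,bool); b[y0:y1,x0:x1]=1; return b
E
python3 - <<'E'
from h import *
print("base,tcp in top",proj("top",[[0,0,0],[.175,.6,.195]]).round(), proj("scene",[[0,0,0],[.175,.6,.195]]).round())
for n,cb,rb in (("top",(330,240,392,305),(365,180,445,262)),("scene",(268,255,340,305),(345,255,430,325))):
    im=cv2.imread(f"pics/{n}0.png"); hsv=cv2.cvtColor(im,cv2.COLOR_BGR2HSV); H,S,V=[hsv[...,i].astype(int) for i in range(3)]
    bl=box(H.shape,*cb)&(S>110); 
    k=np.ones((9,9),np.uint8); bl=cv2.morphologyEx(bl.astype(np.uint8),cv2.MORPH_CLOSE,k)
    c,r=rect(n,bl,.022); print(n,"cassette",r, cv2.boxPoints(r).round())
    o=box(H.shape,*cb)&(S>110)&(H<30); c,r=rect(n,o,.022); print(" orange",r[0])
    for t in (195,215):
        w=box(H.shape,*rb)&(V>t)&(S<25); c,r=rect(n,cv2.morphologyEx(w.astype(np.uint8),cv2.MORPH_OPEN,np.ones((3,3))),.044); print(" reader",t,r,cv2.boxPoints(r).round())
    d=box(H.shape,*rb)&(V<60); l,num,st,ce=cv2.connectedComponentsWithStats(d.astype(np.uint8)); print(" dark",[(x[4],ce[i].round(1),ray(n,ce[i],.022)[0,:2].round(3)) for i,x in enumerate(st) if i and x[4]>5])
print(ray("top",[[457,289],[473,255],[560,186],[176,289]],.02).round(3))
a=cv2.imread("pics/top0.png")[170:310,310:500]; b=cv2.imread("pics/scene0.png")[230:390,260:450]
cv2.imwrite("pics/c0.png",np.vstack([cv2.resize(a,(760,560))[:,:],])); 
E
```

```text
base,tcp in top [[261. 434.]
 [ -7. 365.]] [[ 93. 271.]
 [110.  94.]]
top cassette ((429.5795593261719, -256.6269836425781), (97.75944519042969, 118.44892883300781), 75.65282440185547) [[ 360. -289.]
 [ 475. -319.]
 [ 499. -224.]
 [ 384. -195.]]
 orange (386.24542236328125, -245.32826232910156)Traceback (most recent call last):
  File "<stdin>", line 10, in <module>
  File "h.py", line 14, in rect
    c=max(cs,key=cv2.contourArea)[:,0]; P=ray(n,c,z)[:,:2]
      ~~~^^^^^^^^^^^^^^^^^^^^^^^^
ValueError: max() iterable argument is empty
```

```bash
python3 - <<'E'
from h import *
for n,cb,rb in (("top",(330,240,392,305),(365,180,445,262)),("scene",(268,255,340,305),(345,255,430,325))):
    im=cv2.imread(f"pics/{n}0.png"); hsv=cv2.cvtColor(im,cv2.COLOR_BGR2HSV); H,S,V=[hsv[...,i].astype(int) for i in range(3)]
    x0,y0,x1,y1=rb; print(n,np.percentile(V[y0:y1,x0:x1],[5,25,50,75,95]),np.percentile(S[y0:y1,x0:x1],[5,25,50,75,95]))
    bl=box(H.shape,*cb)&(S>110); k=np.ones((9,9),np.uint8)
    c,r=rect(n,cv2.morphologyEx(bl.astype(np.uint8),cv2.MORPH_CLOSE,k),.022); print(" cassette",r)
    t,_=cv2.threshold(im[y0:y1,x0:x1].min(2),0,255,cv2.THRESH_OTSU)
    for t in (205,213,220,226):
        w=box(H.shape,*rb)&(im.min(2)>t)
        if w.sum()>500:
            c,r=rect(n,cv2.morphologyEx(w.astype(np.uint8),cv2.MORPH_OPEN,np.ones((3,3))),.044); print(" reader",t,r,cv2.boxPoints(r).round().tolist())
    d=box(H.shape,*rb)&(V<70); l,num,st,ce=cv2.connectedComponentsWithStats(d.astype(np.uint8)); print(" dark",[(int(x[4]),ce[i].round(1),ray(n,ce[i],.022)[0,:2].round(3)) for i,x in enumerate(st) if i and x[4]>5])
print(ray("top",[[457,289],[473,255],[560,186],[176,289]],.02).round(3))
a=cv2.imread("pics/top0.png")[175:305,330:490]
cv2.imwrite("pics/c0.png",cv2.resize(a,None,fx=4.5,fy=4.5,interpolation=cv2.INTER_CUBIC))
E
```

```text
top [ 82. 163. 169. 174. 187.] [ 1.  4.  8.  9. 19.]
 cassette ((429.5795593261719, -256.6269836425781), (97.75944519042969, 118.44892883300781), 75.65282440185547)
 dark [(182, array([408., 211.]), array([ 0.612, -0.384])), (37, array([377.5, 230.9]), array([ 0.552, -0.299])), (36, array([410.4, 253.6]), array([ 0.491, -0.391]))]
scene [ 78. 122. 183. 197. 201.] [ 4.  5.  7.  8. 14.]
 cassette ((426.4798889160156, -260.1779479980469), (96.29926300048828, 117.44287109375), 75.55888366699219)
 dark [(52, array([356. , 272.5]), array([ 0.546, -0.295]))]
[[ 0.396 -0.519  0.02 ]
 [ 0.492 -0.565  0.02 ]
 [ 0.7   -0.82   0.02 ]
 [ 0.373  0.25   0.02 ]]
```

View pics/c0.png

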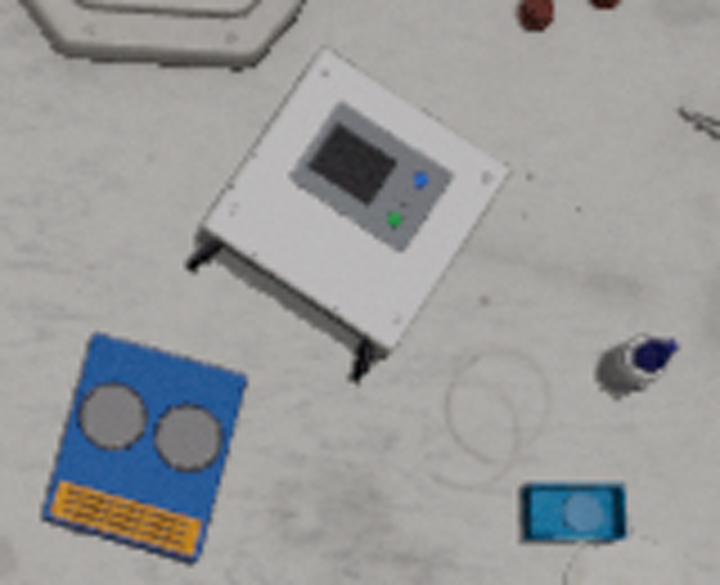

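The crop shows the reader's top corners at (325,46), (511,170), (391,352) and (203,228). The mouth faces lower-left, and the cassette is left of and below it. The tray is at (573,513) and the dropper at (625,370).

```bash
python3 - <<'E'
from h import *
im=cv2.imread("pics/top0.png")
c=np.array([[325,46],[511,170],[391,352],[203,228]])/4.5+[330,175]-0.4
P=ray("top",c,.044)[:,:2]*1000; print(P.round(1),"sides",np.linalg.norm(P-np.roll(P,-1,0),axis=1).round(1)); r=cv2.minAreaRect(P.astype(np.float32)); print(r)
ax=(P[0]+P[1]-P[2]-P[3]); print("yaw",np.degrees(np.arctan2(ax[1],ax[0])), "ctr",P.mean(0))
for n,t,rb in (("top",172,(370,180,447,258)),("top",176,(370,180,447,258)),("scene",188,(345,255,430,325)),("scene",180,(345,255,430,325))):
    im=cv2.imread(f"pics/{n}0.png"); g=cv2.GaussianBlur(im,(3,3),0).max(2)
    w=(box(g.shape,*rb)&(g>t)).astype(np.uint8); w=cv2.morphologyEx(w,cv2.MORPH_OPEN,np.ones((5,5)))
    q,r=rect(n,w,.044); print(n,t,r)
E
```

```text
[[ 681.1 -363. ]
 [ 605.4 -477.7]
 [ 489.6 -403. ]
 [ 562.9 -288.2]] sides [137.4 137.8 136.2 139.9]
((585.1796264648438, -383.26531982421875), (137.39419555664062, 139.870361328125), 57.43910598754883)
yaw -32.56192553885689 ctr [ 584.74592118 -382.98680268]
top 172 ((586.6873168945312, -384.15765380859375), (134.43087768554688, 135.6634521484375), 57.13166427612305)
top 176 ((586.3239135742188, -383.97528076171875), (132.80908203125, 133.2928466796875), 57.12846374511719)
scene 188 ((583.7360229492188, -382.9023132324219), (136.3424835205078, 133.13540649414062), 57.20201873779297)
scene 180 ((584.0476684570312, -366.0046691894531), (171.98553466796875, 187.96934509277344), 61.35122299194336)
```

Measured:

| Item | Position (m) | Yaw |
|---|---|---|
| Reader | (0.585, -0.3835) | -32.7° |
| Cassette | (0.4285, -0.2575) | -14.4° |

In the reader frame the cassette centre is 200 mm before the reader centre, 21 mm to the left and turned 18°. I'll first nudge its left side near the front, which shifts and turns it clockwise together.

```bash
python3 -m pendant '0.01 -0.05 0.03 0 0;0.012 -0.05 0.025 0 0;0.014 -0.05 0 0 0;0.014 -0.05 0 0 0;0.015 -0.05 0 0 0' 30
python3 -m pendant '0.015 -0.05 0 0 0;0.015 -0.05 0 0 0;0.015 -0.05 0 0 0;0.015 -0.04 0 0 0;0.02 -0.04 0 0 0'
python3 -m pendant '0.03 -0.05 0 0 0;0.03 -0.05 0 0 0;0.03 -0.05 -0.03 0 0;0.03 -0.05 -0.05 0 0;0.03 -0.05 -0.05 0 0'
```

```text
time_s: 0.72
position: [0.24, 0.348, 0.2496]
eef_rot: [0.0, 0.99, -0.141, -0.0]
contact_force: [0.4, -0.0, 0.1]
gripper_width: 0.0
finger_force: 0.0
time_s: 1.35
position: [0.3198, 0.1184, 0.25]
eef_rot: [-0.0, 0.99, -0.141, 0.0]
contact_force: [0.7, 0.5, -0.7]
gripper_width: 0.0
finger_force: 0.0
time_s: 1.98
position: [0.458, -0.1108, 0.1388]
eef_rot: [-0.0, 0.99, -0.142, 0.0]
contact_force: [1.0, 0.5, 0.7]
gripper_width: -0.002
finger_force: 0.0
```

```bash
python3 -m pendant '0.008 -0.04 -0.05 0 0;0 0 -0.04 0 0;0 0 -0.021 0 0;0 0 0 0 0'
python3 -m pendant '-0.002 -0.01 0 0 0;-0.002 -0.01 0 0 0;-0.002 -0.01 0 0 0;-0.001 -0.005 0 0 0;0 0 0 0 0'
cat > look.py <<'E'
from h import *
import sys
rc=np.array([.585,-.3835]); a=np.radians(-32.7); u=np.array([np.cos(a),np.sin(a)]); nn=np.array([-u[1],u[0]])
for n in ("top","scene"):
    im=viewer.capture(n)[:,:,::-1].copy(); cv2.imwrite(f"pics/{n}{sys.argv[1]}.png",im)
    hsv=cv2.cvtColor(im,cv2.COLOR_BGR2HSV); H,S,V=[hsv[...,i].astype(int) for i in range(3)]
    b=box(H.shape,*((325,200,430,320) if n=="top" else (255,240,400,330)))
    # orange strip: direction along the cassette's y
    m=(b&(S>110)).astype(np.uint8); c,r=rect(n,cv2.morphologyEx(m,cv2.MORPH_CLOSE,np.ones((9,9))),.022)
    o=b&(S>110)&(H<30); oc,ro=rect(n,cv2.morphologyEx(o.astype(np.uint8),cv2.MORPH_CLOSE,np.ones((7,7))),.022)
    c0=np.array(r[0])/1000; oo=np.array(ro[0])/1000; bx=cv2.boxPoints(ro); e=[bx[1]-bx[0],bx[2]-bx[1]]; e=max(e,key=np.linalg.norm)
    yo=(np.degrees(np.arctan2(e[1],e[0]))%180)-90
    bx=cv2.boxPoints(r); e=[bx[1]-bx[0],bx[2]-bx[1]]; e=max(e,key=np.linalg.norm); yc=(np.degrees(np.arctan2(e[1],e[0]))+90)%180-90
    rel=lambda p:(np.array([(p-rc)@u,(p-rc)@nn])*1000).round(1)
    print(n,"ctr",c0.round(4),"size",np.round(r[1]),"yaw",round(yc,1),"rel",rel(c0),"| orange",oo.round(4),"size",np.round(ro[1]),"yaw",round(yo,1),"rel",rel(oo))
s=robot.get_state(); p=s["position"]; print("tcp",p.round(4),"rel",rel(p[:2]),"F",s["contact_force"].round(1),"t",s["time_s"])
E
python3 look.py 1
```

```text
time_s: 2.48
position: [0.4634, -0.148, 0.0287]
eef_rot: [0.0, 0.99, -0.142, -0.003]
contact_force: [0.4, 0.6, 0.3]
gripper_width: -0.002
finger_force: 0.0
time_s: 3.1
position: [0.4581, -0.1833, 0.0307]
eef_rot: [-0.0, 0.99, -0.142, 0.0]
contact_force: [0.7, -0.2, -0.6]
gripper_width: 0.001
finger_force: 0.0
top ctr [ 0.4341 -0.2385] size [135. 119.] yaw 75.6 rel [-205.4   40.5] | orange [ 0.3862 -0.2453] size [88. 21.] yaw -14.6 rel [-241.9    8.9]
scene ctr [ 0.4265 -0.2598] size [ 98. 118.] yaw -14.6 rel [-200.2   18.5] | orange [ 0.384  -0.2448] size [91. 21.] yaw -14.0 rel [-244.     8.1]
tcp [ 0.4581 -0.1828  0.0306] rel [-215.2  100.3] F [ 0.6  0.4 -0.2] t 3.2
```

```bash
python3 -m pendant '0.014 0 -0.01 0 0;0 0 -0.012 0 0;0 0 0 0 0'
python3 -m pendant '-0.002 -0.008 0 0 0;-0.002 -0.008 0 0 0;-0.002 -0.008 0 0 0;-0.001 -0.006 0 0 0;0 0 0 0 0'
python3 look.py 2
```

```text
time_s: 3.58
position: [0.4709, -0.1824, 0.0068]
eef_rot: [0.0, 0.99, -0.141, -0.002]
contact_force: [-0.2, -0.3, 0.2]
gripper_width: 0.001
finger_force: 0.0
time_s: 4.2
position: [0.465, -0.2133, 0.0086]
eef_rot: [-0.0, 0.99, -0.142, 0.0]
contact_force: [-0.7, -1.5, 0.4]
gripper_width: 0.002
finger_force: 0.0
top ctr [ 0.4303 -0.2535] size [104. 118.] yaw -14.3 rel [-200.4   25.8] | orange [ 0.3864 -0.2454] size [88. 22.] yaw -14.5 rel [-241.7    9. ]
scene ctr [ 0.4263 -0.2604] size [ 96. 118.] yaw -14.3 rel [-200.    17.9] | orange [ 0.3838 -0.2457] size [89. 21.] yaw -14.0 rel [-243.7    7.3]
tcp [ 0.4651 -0.2129  0.0086] rel [-193.1   78.8] F [-0.6  0.1  0.6] t 4.3
```

```bash
python3 -m pendant '-0.001 -0.005 0 0 0;-0.001 -0.005 0 0 0;-0.001 -0.005 0 0 0;-0.001 -0.005 0 0 0;0 0 0 0 0'
python3 look.py 3
```

```text
time_s: 4.92
position: [0.461, -0.2332, 0.0085]
eef_rot: [0.0, 0.99, -0.142, 0.0]
contact_force: [-0.0, 0.0, 0.0]
gripper_width: -0.003
finger_force: 0.0
top ctr [ 0.4314 -0.2501] size [111. 119.] yaw -14.3 rel [-201.3   29.3] | orange [ 0.3865 -0.2454] size [88. 22.] yaw -14.5 rel [-241.7    9. ]
scene ctr [ 0.4263 -0.2604] size [ 96. 118.] yaw -14.3 rel [-200.    17.9] | orange [ 0.3838 -0.2457] size [89. 21.] yaw -14.0 rel [-243.7    7.3]
tcp [ 0.4611 -0.2328  0.0085] rel [-185.7   59.8] F [ 0.1  0.5 -0.2] t 5.025
```

```bash
python3 - <<'E'
import cv2,numpy as np
a=cv2.imread("pics/top3.png")[190:310,320:440]; b=cv2.imread("pics/scene3.png")[220:340,250:370]
cv2.imwrite("pics/c3.png",cv2.resize(np.hstack([a,b]),None,fx=3.3,fy=3.3,interpolation=cv2.INTER_CUBIC))
from h import *; print(proj("top",robot.get_state()["position"]),proj("scene",robot.get_state()["position"]))
E
```

```text
[[353.01036271 263.01490551]] [[311.359637   271.41947089]]
```

View pics/c3.png

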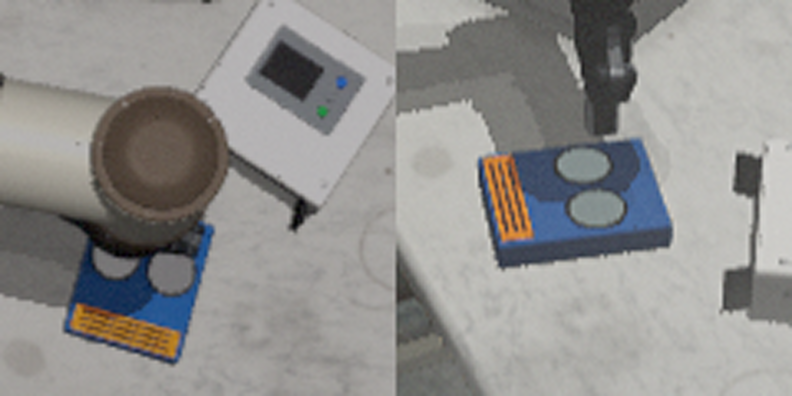

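The scene half shows the finger tip ending at about (313,260), near the cassette's far edge, while the reported TCP projects to (311,271), on the slab itself. These disagree, so I'll check before pushing.

```bash
python3 - <<'E'
from h import *
s=robot.get_state(); p=s["position"]; print({k:np.round(v,3) for k,v in s.items()})
for z in (0.0085,.05,.1,.2,.3,.4): print(z,proj("top",[p[0],p[1],z]).round(),proj("scene",[p[0],p[1],z]).round())
im=cv2.imread("pics/scene3.png")[150:300,230:400]; cv2.imwrite("pics/c3b.png",cv2.resize(im,None,fx=4,fy=4,interpolation=cv2.INTER_CUBIC))
E
```

```text
{'time_s': np.float64(5.025), 'joints': array([-0.153,  0.424, -0.486, -0.   , -0.661,  1.44 ]), 'qd': array([ 0.005, -0.001,  0.   , -0.001,  0.001,  0.001]), 'tau': array([-1.0000e-01, -3.4720e+01,  1.2463e+01,  2.7690e+00, -1.0000e-03,
        1.0000e-03]), 'position': array([ 0.461, -0.233,  0.008]), 'eef_rot': array([-0.   ,  0.99 , -0.142, -0.   ]), 'contact_force': array([ 0.149,  0.458, -0.162]), 'moment': array([-0.001,  0.001, -0.012]), 'finger_force': np.float64(0.0), 'gripper_width': np.float64(0.003)}
0.0085 [[353. 263.]] [[311. 271.]]
0.05 [[354. 261.]] [[312. 257.]]
0.1 [[356. 258.]] [[312. 240.]]
0.2 [[359. 252.]] [[312. 202.]]
0.3 [[363. 245.]] [[313. 161.]]
0.4 [[368. 236.]] [[313. 115.]]
```

View pics/c3b.png

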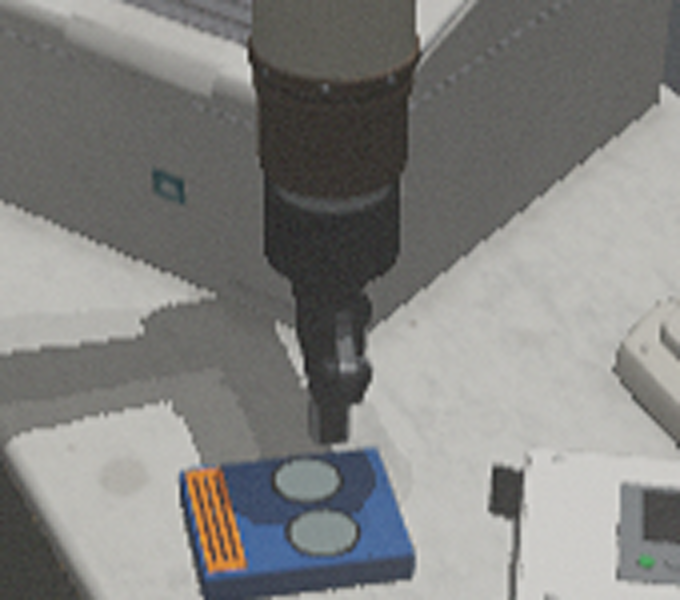

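The tip is drawn at about z=0.04 if its xy is right, or about 22 mm off in y. The force is zero either way. I'll probe gently downward to find out.

```bash
python3 -m pendant '0 0 -0.004 0 0;0 0 0 0 0' | grep -E "pos|cont"; python3 -m pendant '0 0 -0.003 0 0;0 0 0 0 0'| grep -E "pos|cont"
python3 look.py 4; python3 - <<'E'
from h import *
im=cv2.imread("pics/scene4.png")[150:300,230:400]; cv2.imwrite("pics/c4.png",cv2.resize(im,None,fx=4,fy=4,interpolation=cv2.INTER_CUBIC))
E
```

```text
position: [0.4608, -0.2326, 0.0041]
contact_force: [-0.4, -0.2, -0.6]
position: [0.4609, -0.2327, 0.0012]
contact_force: [-0.6, -0.4, -0.0]
top ctr [ 0.4301 -0.2548] size [102. 119.] yaw -14.2 rel [-199.9   24.7] | orange [ 0.3864 -0.2456] size [88. 22.] yaw -14.5 rel [-241.6    8.8]
scene ctr [ 0.4264 -0.2601] size [ 96. 118.] yaw -14.5 rel [-200.2   18.2] | orange [ 0.3839 -0.2455] size [89. 21.] yaw -14.0 rel [-243.8    7.5]
tcp [ 0.4612 -0.2328  0.0015] rel [-185.7   59.9] F [ 0.2 -0.4 -0.6] t 5.625
```

View pics/c4.png

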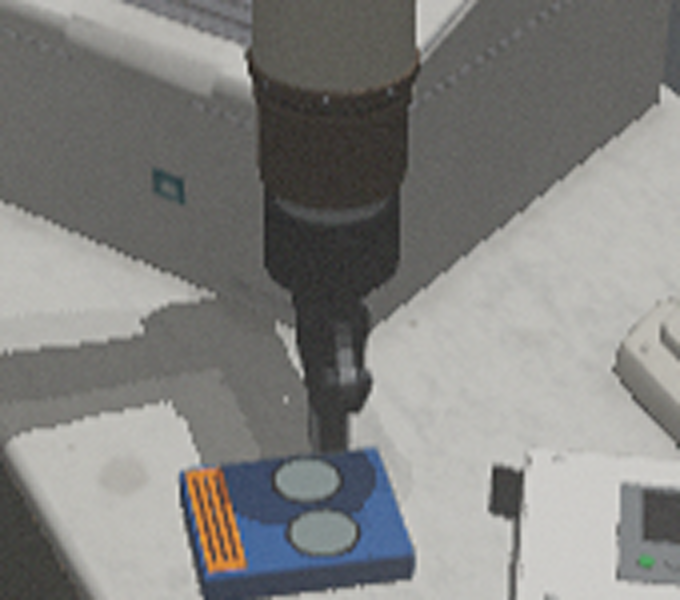

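Inconclusive: the tip is now just at the slab's edge. I'll probe a little further.

```bash
python3 -m pendant '0 0 -0.003 0 0;0 0 0 0 0' | grep -E "pos|cont"; python3 - <<'E'
from h import *
K,p,r=cam("scene")
# candidate true tips for pixel (312,260) seen at reading z .0085
for z in (0,.0085,.02,.03,.04): print(z,ray("scene",[312,260.3],z)[0].round(4))
im=viewer.capture("scene"); 
E
```

```text
position: [0.4609, -0.2327, -0.0017]
contact_force: [-0.6, -0.1, 0.9]
0 [ 0.4859 -0.1853  0.    ]
0.0085 [ 0.4811 -0.1951  0.0085]
0.02 [ 0.4745 -0.2084  0.02  ]
0.03 [ 0.4688 -0.2199  0.03  ]
0.04 [ 0.4631 -0.2314  0.04  ]
```

```bash
for i in 1; do python3 -m pendant '0 0 -0.003 0 0;0 0 0 0 0' | grep -E "pos|cont"; python3 -m pendant '0 0 -0.003 0 0;0 0 0 0 0' | grep -E "pos|cont"; done; python3 look.py 5;  python3 - <<'E'
from h import *
im=cv2.imread("pics/scene5.png")[200:300,250:370]; cv2.imwrite("pics/c5.png",cv2.resize(im,None,fx=6,fy=6,interpolation=cv2.INTER_CUBIC))
E
```

```text
position: [0.4609, -0.2327, -0.0047]
contact_force: [-1.0, 0.4, 0.2]
position: [0.4609, -0.2327, -0.0077]
contact_force: [-1.0, -1.0, 0.2]
top ctr [ 0.4309 -0.2509] size [110. 118.] yaw -14.2 rel [-201.3   28.4] | orange [ 0.3864 -0.2456] size [88. 22.] yaw -14.5 rel [-241.6    8.8]
scene ctr [ 0.4262 -0.2603] size [ 96. 118.] yaw -14.3 rel [-200.2   17.9] | orange [ 0.3838 -0.2457] size [89. 21.] yaw -14.0 rel [-243.7    7.3]
tcp [ 0.4611 -0.2328 -0.0075] rel [-185.7   59.9] F [-0.1  0.3 -0.1] t 6.525
```

View pics/c5.png

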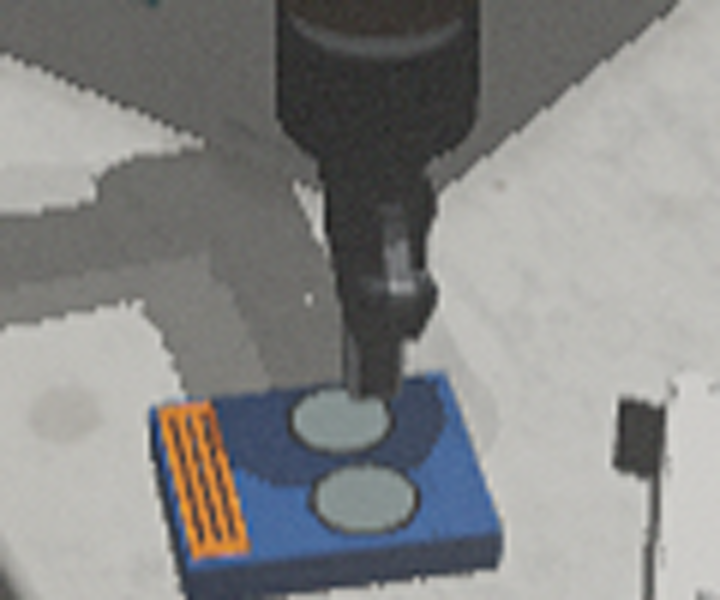

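Confirmed: the tip is drawn over the slab at (312,265) and isn't touching. The real tip is about 32 mm higher than the reading, so the worktop corresponds to a reading of about -0.032. Back off to the side and descend properly.

```bash
python3 -m pendant '0 0 0.015 0 0;0.006 0.024 0 0 0;0.007 0.025 0 0 0;0 0 0 0 0' | grep -E "pos|cont";  python3 -m pendant '0 0 -0.015 0 0;0 0 -0.01 0 0;0 0 -0.004 0 0;0 0 0 0 0' | grep -E "pos|cont"
python3 -m pendant '-0.001 -0.004 0 0 0;-0.001 -0.004 0 0 0;-0.001 -0.004 0 0 0;0 0 0 0 0' | grep -E "pos|cont"
python3 -m pendant '-0.001 -0.004 0 0 0;-0.001 -0.004 0 0 0;-0.001 -0.004 0 0 0;0 0 0 0 0' | grep -E "pos|cont"
python3 look.py 6
```

```text
position: [0.4752, -0.1829, 0.0088]
contact_force: [-0.4, -0.5, 0.2]
position: [0.4736, -0.1841, -0.0221]
contact_force: [0.9, 0.2, -0.4]
position: [0.4711, -0.1961, -0.0213]
contact_force: [-0.2, 0.0, -0.0]
position: [0.4681, -0.2081, -0.0215]
contact_force: [-0.3, 0.1, -0.4]
top ctr [ 0.4309 -0.2512] size [110. 119.] yaw -14.7 rel [-201.1   28.1] | orange [ 0.3861 -0.2459] size [88. 21.] yaw -14.3 rel [-241.7    8.4]
scene ctr [ 0.4258 -0.2612] size [ 96. 118.] yaw -15.2 rel [-200.1   16.9] | orange [ 0.3836 -0.2459] size [88. 22.] yaw -14.7 rel [-243.9    7. ]
tcp [ 0.4681 -0.2078 -0.0215] rel [-193.3   84.6] F [ 0.4  0.4 -1. ] t 8.625
```

```bash
python3 -m pendant '-0.002 -0.004 0 0 0;-0.002 -0.004 0 0 0;-0.002 -0.004 0 0 0;-0.002 -0.004 0 0 0;0 0 0 0 0' | grep -E "pos|cont"
python3 look.py 7
```

```text
position: [0.4594, -0.2242, -0.0215]
contact_force: [-0.2, -0.3, -0.1]
top ctr [ 0.4208 -0.2662] size [109. 117.] yaw -16.9 rel [-201.5   10. ] | orange [ 0.3769 -0.2581] size [89. 22.] yaw -16.8 rel [-242.9   -6.9]
scene ctr [ 0.4162 -0.2752] size [ 96. 118.] yaw -18.0 rel [-2.006e+02 -1.000e-01] | orange [ 0.3744 -0.2579] size [88. 21.] yaw -17.6 rel [-245.1   -8. ]
tcp [ 0.4595 -0.224  -0.0216] rel [-191.8   66.4] F [-0.7  0.   0.8] t 9.35
```

```bash
python3 -m pendant '0.002 0.006 0 0 0;0.012 -0.004 0 0 0;0.012 -0.004 0 0 0;0 0 0 0 0' | grep -E "pos|cont"
python3 -m pendant '-0.001 -0.004 0 0 0;-0.001 -0.004 0 0 0;-0.001 -0.004 0 0 0;-0.001 -0.003 0 0 0;0 0 0 0 0' | grep -E "pos|cont"
python3 look.py 8
```

```text
position: [0.4878, -0.2262, -0.0215]
contact_force: [-0.6, -0.8, -1.3]
position: [0.4819, -0.2411, -0.0214]
contact_force: [0.9, 1.0, 0.4]
top ctr [ 0.4209 -0.2684] size [117. 122.] yaw -21.7 rel [-200.3    8.2] | orange [ 0.3739 -0.2599] size [88. 21.] yaw -21.9 rel [-244.4  -10. ]
scene ctr [ 0.4123 -0.2791] size [ 97. 118.] yaw -21.3 rel [-201.7   -5.4] | orange [ 0.3715 -0.2593] size [88. 22.] yaw -21.8 rel [-246.7  -10.8]
tcp [ 0.4817 -0.2409 -0.0215] rel [-164.    64.2] F [0.4 0.  0.2] t 10.575
```

```bash
python3 -m pendant '0.002 0.012 0.02 0 0;0 0 0.05 0 0.06;-0.049 -0.005 0 -0.03 0.06;-0.05 -0.006 0 -0.036 0.06;-0.05 -0.006 0 -0.03 0.06' | grep -E "pos|cont|eef|grip"
python3 -m pendant '0 0 0 0 0.06;0 0 0 0 0.06;0 0 0 0 0.06' | grep -E "pos|cont|eef|grip"
python3 look.py 9
```

```text
position: [0.3332, -0.2457, 0.0486]
eef_rot: [0.0, 0.982, -0.189, -0.0]
contact_force: [-0.2, -1.4, 1.2]
gripper_width: 0.706
position: [0.3364, -0.2459, 0.0487]
eef_rot: [0.0, 0.982, -0.188, 0.0]
contact_force: [0.4, -1.0, 0.0]
gripper_width: 0.708
top ctr [ 0.4423 -0.287 ] size [98. 61.] yaw 68.2 rel [-172.2    4.2] | orange [ 0.478  -0.3868] size [0. 0.] yaw -90.0 rel [-88.3 -60.5]
scene ctr [ 0.4125 -0.2801] size [ 97. 118.] yaw -21.3 rel [-201.1   -6.2] | orange [ 0.3715 -0.2593] size [88. 22.] yaw -21.8 rel [-246.7  -10.8]
tcp [ 0.3361 -0.2457  0.0484] rel [-283.9  -18.6] F [ 0.   0.4 -0.5] t 11.675
```

```bash
python3 -m pendant '0 0 -0.04 0 0.06;0 0 -0.022 0 0.06;0 0 -0.006 0 0.06;0 0 0 0 0.06' | grep -E "pos|cont|eef|grip"
python3 -m pendant '0 0 -0.004 0 0.06;0 0 0 0 0.06' | grep -E "pos|cont"
python3 -m pendant '0.005 -0.002 0 0 0.06;0.004 -0.0015 0 0 0.06;0 0 0 0 0.06' | grep -E "pos|cont"
python3 look.py 10
```

```text
position: [0.3356, -0.2458, -0.0195]
eef_rot: [0.0, 0.982, -0.189, -0.0]
contact_force: [-0.2, -0.2, 0.2]
gripper_width: 0.698
position: [0.3355, -0.2458, -0.0231]
contact_force: [-0.5, 0.1, 1.3]
position: [0.3449, -0.2495, -0.0233]
contact_force: [0.3, 0.0, -0.4]Traceback (most recent call last):
  File "look.py", line 10, in <module>
    o=b&(S>110)&(H<30); oc,ro=rect(n,cv2.morphologyEx(o.astype(np.uint8),cv2.MORPH_CLOSE,np.ones((7,7))),.022)
                              ~~~~^^^^^^^^^^^^^^^^^^^^^^^^^^^^^^^^^^^^^^^^^^^^^^^^^^^^^^^^^^^^^^^^^^^^^^^^^^^^
  File "h.py", line 14, in rect
    c=max(cs,key=cv2.contourArea)[:,0]; P=ray(n,c,z)[:,:2]
      ~~~^^^^^^^^^^^^^^^^^^^^^^^^
ValueError: max() iterable argument is empty
```

```bash
cat > l2.py <<'E'
from h import *
import sys
rc=np.array([.585,-.3835]); a=np.radians(-32.7); u=np.array([np.cos(a),np.sin(a)]); nn=np.array([-u[1],u[0]])
rel=lambda p:(np.array([(p-rc)@u,(p-rc)@nn])*1000).round(1)
im=viewer.capture("scene")[:,:,::-1].copy(); cv2.imwrite(f"pics/scene{sys.argv[1]}.png",im)
hsv=cv2.cvtColor(im,cv2.COLOR_BGR2HSV); H,S,V=[hsv[...,i].astype(int) for i in range(3)]
o=box(H.shape,255,240,400,330)&(S>110)&(H<30); o=cv2.morphologyEx(o.astype(np.uint8),cv2.MORPH_CLOSE,np.ones((7,7)))
c,ro=rect("scene",o,.022); bx=cv2.boxPoints(ro); e=max([bx[1]-bx[0],bx[2]-bx[1]],key=np.linalg.norm)
y=(np.degrees(np.arctan2(e[1],e[0]))%180)-90; oo=np.array(ro[0])/1000+[.0012,-.0003]
yr=np.radians(y); c0=oo+.0445*np.array([np.cos(yr),np.sin(yr)])
print("orange size",np.round(ro[1]),"yaw",round(y,1),"ctr",c0.round(4),"rel",rel(c0))
s=robot.get_state(); p=s["position"]; v=c0-p[:2]; print("tcp",p.round(4),"rel",rel(p[:2]),"F along u,n",(s["contact_force"][:2]@np.c_[u,nn]).round(1),"z",s["contact_force"][2].round(1),"t",s["time_s"])
E
python3 l2.py 11
```

```text
orange size [88. 21.] yaw -21.8 ctr [ 0.4142 -0.2762] rel [-201.7   -2. ]
tcp [ 0.3441 -0.2493 -0.0235] rel [-275.2  -17.2] F along u,n [-0.8  0.2] z 0.5 t 12.9
```

```bash
python3 -m pendant '0.0035 -0.0014 0 0 0.06;0.005 -0.001 0 -0.024 0.06;0.005 -0.001 0 -0.024 0.06;0.005 -0.001 0 -0.024 0.06;0 0 0 0 0.06' | grep -E "pos|cont"; python3 l2.py 12
```

```text
position: [0.3637, -0.254, -0.0235]
contact_force: [0.3, 0.3, -0.5]
orange size [84. 21.] yaw -26.1 ctr [ 0.4279 -0.2845] rel [-185.7   -1.5]
tcp [ 0.3637 -0.254  -0.0235] rel [-256.2  -10.6] F along u,n [-0.6  0.3] z -0.8 t 13.575
```

```bash
python3 -m pendant '0.0066 -0.001 0 -0.03 0.06;0.0066 -0.001 0 -0.03 0.06;0.0066 -0.001 0 -0.03 0.06;0.0066 -0.0012 0 -0.025 0.06;0 0 0 0 0.06' | grep -E "pos|cont|eef"; python3 l2.py 13
```

```text
position: [0.3907, -0.2583, -0.0233]
eef_rot: [0.0, 0.96, -0.28, 0.001]
contact_force: [-0.4, -0.3, -0.0]
orange size [88. 22.] yaw -32.3 ctr [ 0.4514 -0.2958] rel [-159.8    1.6]
tcp [ 0.3906 -0.2583 -0.0232] rel [-231.2    0.4] F along u,n [0.3 0.3] z -0.7 t 14.25
```

```bash
python3 -m pendant '0.004 -0.003 0 0 0.06;0.004 -0.003 0 0 0.06;0.004 -0.0028 0 0 0.06;0 0 0 0 0.06' | grep -E "pos|cont"; python3 -m pendant '0.0042 -0.0027 0 0 0.06;0.0042 -0.0027 0 0 0.06;0.0042 -0.0027 0 0 0.06;0 0 0 0 0.06' | grep -E "pos|cont";python3 l2.py 14; python3 - <<'E'
from h import *
a=viewer.capture("top")[180:300,330:450,::-1]; b=cv2.imread("pics/scene14.png")[220:340,280:430]
cv2.imwrite("pics/c14.png",cv2.resize(np.hstack([a,b]),None,fx=2.9,fy=2.9,interpolation=cv2.INTER_CUBIC))
E
```

```text
position: [0.4018, -0.2672, -0.0234]
contact_force: [-1.6, 0.2, 2.1]
position: [0.415, -0.2753, -0.0234]
contact_force: [-0.3, 0.3, -0.3]
orange size [88. 21.] yaw -32.5 ctr [ 0.4753 -0.3132] rel [-1.304e+02 -1.000e-01]
tcp [ 0.415  -0.2753 -0.0234] rel [-201.5   -0.8] F along u,n [-0.5  0.2] z -0.2 t 15.3
```

View pics/c14.png

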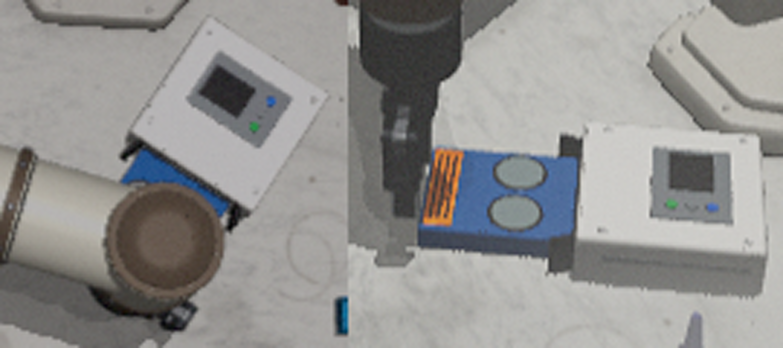

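The cassette's front is at the mouth plane, aligned between the lips at around pixel (475,285) in the scene view. Push on in small steps, watching the force.

```bash
for k in 1; do python3 -m pendant '0.0034 -0.0022 0 0 0.06;0.0034 -0.0022 0 0 0.06;0.0034 -0.0022 0 0 0.06' | grep -E "pos|cont"; python3 -m pendant '0.0034 -0.0022 0 0 0.06;0.0034 -0.0022 0 0 0.06;0.0034 -0.0022 0 0 0.06' | grep -E "pos|cont"; python3 -m pendant '0.0034 -0.0022 0 0 0.06;0.0034 -0.0022 0 0 0.06;0.0034 -0.0022 0 0 0.06'  | grep -E "pos|cont"; done; python3 l2.py 15
```

```text
position: [0.4235, -0.2814, -0.0234]
contact_force: [-3.1, 1.6, 4.2]
position: [0.4342, -0.2881, -0.0234]
contact_force: [-2.8, 1.9, 3.6]
position: [0.4445, -0.2947, -0.0235]
contact_force: [-3.3, 2.5, 4.2]
orange size [89. 21.] yaw -32.7 ctr [ 0.5045 -0.332 ] rel [-95.5  -0.1]
tcp [ 0.4452 -0.2951 -0.0234] rel [-165.4   -1.1] F along u,n [-2.2 -0.3] z 2.4 t 16.525
```

```bash
python3 -m pendant '0.0025 -0.0016 0 0 0.06;0.0025 -0.0016 0 0 0.06;0.0025 -0.0016 0 0 0.06' | grep -E "pos|cont"; python3 -m pendant '0.0025 -0.0016 0 0 0.06;0.0025 -0.0016 0 0 0.06' | grep -E "pos|cont"; python3 -m pendant '0.0017 -0.0011 0 0 0.06;0.0017 -0.0011 0 0 0.06'  | grep -E "pos|cont";python3 -m pendant '0.0017 -0.0011 0 0 0.06;0.0017 -0.0011 0 0 0.06'  | grep -E "pos|cont"; python3 l2.py 16
```

```text
position: [0.4518, -0.2995, -0.0235]
contact_force: [-4.4, 1.9, 4.2]
position: [0.4569, -0.3027, -0.0235]
contact_force: [-4.0, 2.6, 4.9]
position: [0.4602, -0.3048, -0.0235]
contact_force: [-3.7, 3.6, 4.5]
position: [0.4637, -0.3071, -0.0234]
contact_force: [-3.7, 2.9, 4.5]
orange size [89. 21.] yaw -32.6 ctr [ 0.5235 -0.3446] rel [-72.8  -0.5]
tcp [ 0.464  -0.3072 -0.0234] rel [-143.    -1.2] F along u,n [-3.6 -0.3] z 3.6 t 17.7
```

```bash
for i in a; do python3 -m pendant '0.0017 -0.0011 0 0 0.06;0.0017 -0.0011 0 0 0.06' | grep -E "pos|cont"; python3 -m pendant '0.0017 -0.0011 0 0 0.06;0.0017 -0.0011 0 0 0.06' | grep -E "pos|cont"; python3 -m pendant '0.0017 -0.0011 0 0 0.06;0.0017 -0.0011 0 0 0.06'  | grep -E "pos|cont"; done
```

```text
position: [0.467, -0.3092, -0.0234]
contact_force: [-4.8, 2.2, 4.9]
position: [0.4675, -0.3101, -0.0245]
contact_force: [-6.8, 6.2, 4.6]
position: [0.4707, -0.3122, -0.0245]
contact_force: [-6.7, 6.0, 5.6]
```

Plunger met: force along the slot rose from about 5 to 9 N at tool u ≈ -138. The stop is expected near u ≈ -131. I'll use 1 mm steps.

```bash
python3 -m pendant '0.0008 -0.0005 0 0 0.06;0.0008 -0.0005 0 0 0.06' | grep -E "pos|cont"; python3 -m pendant '0.0008 -0.0005 0 0 0.06;0 0 0 0 0.06' | grep -E "pos|cont"; python3 l2.py 17
```

```text
position: [0.4724, -0.3132, -0.0245]
contact_force: [-6.2, 5.5, 5.2]
position: [0.4733, -0.3138, -0.0245]
contact_force: [-6.9, 5.1, 5.4]
orange size [89. 21.] yaw -32.5 ctr [ 0.5343 -0.351 ] rel [-60.2  -0.1]
tcp [ 0.4734 -0.3138 -0.0244] rel [-131.6   -1.7] F along u,n [-8.7  1.1] z 5.0 t 19.0
```

```bash
for i in a; do python3 -m pendant '0.0008 -0.0005 0 0 0.06;0 0 0 0 0.06' | grep -E "pos|cont"; python3 -m pendant '0.0008 -0.0005 0 0 0.06;0 0 0 0 0.06' | grep -E "pos|cont"; done
```

```text
position: [0.4733, -0.3139, -0.0246]
contact_force: [-7.2, 6.6, 5.1]
position: [0.4731, -0.314, -0.0248]
contact_force: [-8.8, 6.6, 6.2]
```

```bash
python3 -m pendant '0.0013 -0.0008 0 0 0.06;0.0004 -0.0003 0 0 0.06' | grep -E "pos|cont"; python3 l2.py 18
```

```text
position: [0.4729, -0.3141, -0.0252]
contact_force: [-11.3, 9.7, 9.6]
orange size [89. 21.] yaw -32.8 ctr [ 0.5341 -0.3512] rel [-60.3  -0.3]
tcp [ 0.4729 -0.3141 -0.0252] rel [-131.8   -2.2] F along u,n [-14.5   1.6] z 7.9 t 19.8
```

The firm stop is reached: force along the slot rose to 14.5 N with no further motion, after about 8 mm of plunger travel at 9 N. Back off and check.

```bash
python3 -m pendant '-0.004 0.0026 0 0 0.06;-0.012 0.008 0 0 0.06;-0.017 0.011 0.01 0 0.06;-0.017 0.011 0.05 0 0.06;0 0 0.06 0 0.06' | grep -E "pos|cont"; python3 -m pendant '-0.03 0.05 0.04 0 0.06;-0.03 0.06 0 0 0.06;-0.03 0.06 0 0 0.06;0 0.06 0 0 0.06;0 0 0 0 0.06' | grep -E "pos|cont"; python3 l2.py 19; python3 - <<'E'
from h import *
a=viewer.capture("top")[:,:,::-1]; cv2.imwrite("pics/top19.png",a)
b=cv2.imread("pics/scene19.png"); d=cv2.imread("pics/scene0.png"); t=cv2.imread("pics/top0.png")
for n,(p,q),bb in (("tray",(t,a),(435,270,480,305)),("dropper",(t,a),(455,240,490,270)),("roll",(t,a),(545,170,580,205)),("roll2",(t,a),(158,270,195,305))):
    x0,y0,x1,y1=bb; print(n,np.abs(p[y0:y1,x0:x1].astype(int)-q[y0:y1,x0:x1]).mean().round(2))
cv2.imwrite("pics/c19.png",cv2.resize(np.hstack([a[180:310,340:490],b[240:370,270:420]]),None,fx=2.6,fy=2.6,interpolation=cv2.INTER_CUBIC))
E
```

```text
position: [0.4286, -0.284, 0.0971]
contact_force: [2.0, -0.8, 0.6]
position: [0.3487, -0.0648, 0.133]
contact_force: [-0.2, -0.4, -0.1]
orange size [88. 21.] yaw -32.6 ctr [ 0.5344 -0.3504] rel [-60.5   0.5]
tcp [ 0.3485 -0.0664  0.1327] rel [-370.3  139.1] F along u,n [0.  0.2] z -0.3 t 21.1
tray 1.53
dropper 1.48
roll 1.55
roll2 8.18
```

View pics/c19.png

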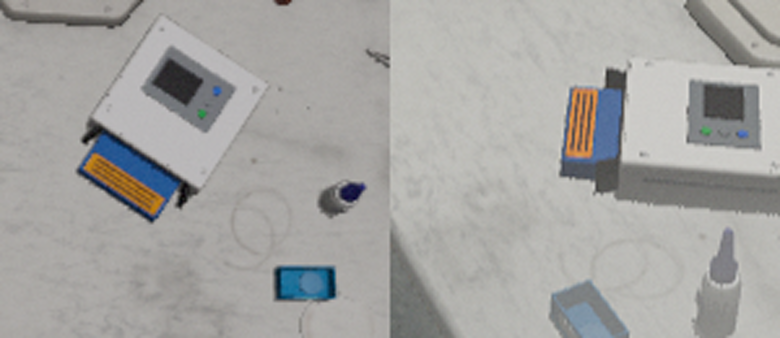

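The cassette sits square in the slot, with about 50 mm outside. The tray and dropper are unmoved, and the tool is clear of everything.

```bash
python3 -c "
from cell import job
print(job.close_job())"
```

```text
the job is handed in; nothing more can be done
None
```

The cassette is seated about 70 mm into the reader: the plunger gave at about 9 N over roughly 8 mm, the firm stop held at about 15 N, and I handed the job in at about 21 s. The tray and dropper look unmoved; the tape roll on the left side of the worktop wasn't confirmed, because its image patch changed (probably arm shadow), though the arm only passed high over it.

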